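# Seat the mixing head in the shaker's spindle taper

### The job

Take the slotted mixing head out of its storage rack and fit it into the shaker drive: taper shank down the spindle, its two slots over the spindle's two drive dogs, so that its flange sits fully home and flat on the spindle face, and let go of it. Work gently by feel, never forcing it down or against the dogs, and leave the other attachment and everything else on the bench as they are.

Things in the scene. Friction and masses are not known exactly. Their poses are not given: they have to be found in the camera images.
- head: The slotted mixing head, bare aluminium, about 0.3 kg, upright in one of the rack's two seats. Origin: on its axis at the flange's underside; z up. Flange 10 mm thick, 63 mm diameter, with two open slots cut right through it, 10 mm wide, at the two ends of its own x axis, from 20.5 mm radius out to the rim. They go over the drive dogs, either way round.
- hub (a point): Point on the head's axis at the height to grip, 34 mm above the flange's underside. The hub is a round aluminium barrel, 34 mm diameter, from 10 to 48 mm above the flange's underside, free all round: grip it from above at any yaw. A black rubber cup, 31 mm diameter, tops it up to 54 mm.
- shank_tip (a point): Tip of the head's steel taper shank, 42 mm below the flange's underside. The shank is 25 mm in diameter at the flange and narrows to 12 mm at the tip.
- rack: Fixed grey storage rack, 85 x 240 mm and 55 mm high; origin at the centre of its underside, z up, long side along y. Two vertical 32 mm through holes at y = -65 and +65 mm; each attachment hangs in one with its flange on the rack's top (z = 55 mm). Either seat may hold the head.
- drive: Fixed shaker drive: white housing 190 (x) x 160 (y) mm, 80 mm high, origin at the centre of its underside, z up. From the middle of its top a steel spindle, 71 mm in diameter, stands up to 130 mm above the bench. The spindle turns only against a stiff 0.3 Nm drag. The head goes home under its own weight or a light push: 5 N is ample, over 40 N is forcing, even for a moment, so let it land slowly.
- nose (a point): Point on the spindle's axis at its flat top face, the mouth of the socket, 130 mm above the bench; axes as the drive's. Fully home, the head's origin is here, its flange flat on this face.
- dog_tops (a point): Point on the spindle's axis, 7 mm above its face, level with the tops of the two drive dogs: steel blocks 6 mm wide (2 mm clear each side in the slots), 22 to 29 mm from the axis, facing each other across the socket. Their angle is not measured: anywhere within 0.95 rad either way of the drive's x axis. A head more than about 0.06 rad off their angle rests on their tops, 7 mm too high.
- socket_floor (a point): Bottom end of the taper socket, on the spindle's axis, 44.5 mm below its face. The socket is 27.5 mm in diameter at the mouth and 16 mm at the bottom: about 1 mm clear of the shank all round when the head is home.
- plain_head: The other attachment, in the rack's other seat, to be left there: plain round flange of 64 mm without slots, square 30 mm hub, round rubber plate 48 mm on top at 45 mm above the flange's underside. Origin: on its axis at the flange's underside.
- tip_box: Bystander: white and orange pipette-tip box, 85 x 120 x 50 mm, origin at centre of underside.
- reagent: Bystander: amber jar, 60 mm diameter, 130 mm high, origin at centre of underside.
- beaker: Bystander: glass beaker, 70 mm diameter, 85 mm high, origin at centre of underside.
- tube_rack: Bystander: blue tube rack, 60 x 150 x 47 mm, origin at centre of underside.
- screwdriver: Bystander: screwdriver 170 mm long lying on the bench.
- slide_box: Bystander: flat clear slide box, 90 x 140 x 28 mm, origin at centre of underside.
- wash: Bystander: white bottle, 68 mm diameter, 150 mm high, origin at centre of underside.

How it is judged:
By the outcome, as a careful person would: the job done as asked, in the order asked, and still so for the second after the job is handed in, with the robot touching nothing.
It also fails if it takes over 64 s, if anything falls off the work surface, if the arm or the gripper's body presses on something with over 40 N, if the wrist force passes 120 N, or if a joint passes its speed limit or range.

### The arm

A 7-joint arm with a two-finger parallel gripper is mounted at the origin on the work surface. World frame = base frame: x ahead of the robot, y to its left, z up, the work surface at z = 0. Lengths are in m, angles in rad, forces in N, time in s.
With the tool pointing down it reaches from about 0.35 to 0.9 m from the base axis. Payload 8.1 kg.
Tool frame: the origin (TCP) lies midway between the tips of the shut fingers; the grasp point (between the pads) lies 19 mm behind it; z points along the fingers, y is the line along which they close (so a half turn about z gives the same grasp; the last joint's range is limited). The gripper opens to 92 mm and grips with 3 to 60 N. Pads are 19 mm wide; open, the fingers measure 130 mm over their backs; the gripper's body (75 mm by 190 mm) begins 47 mm behind the grasp point.
Start: joints at [-1.38, 0.434, 0.025, 1.573, -0.012, 1.134, -0.075], TCP at [0.181, 0.598, 0.227] pointing down, gripper open.
Joint ranges: [-2.62, 2.62], [-0.44, 2.09], [-1.27, 1.32], [0.08, 2.57], [-1.32, 4.46], [0.12, 2], [-2.74, 2.74]. Speed limits (rad/s): [2.22, 2.22, 3.01, 3.01, 3.14, 3.14, 3.14].

### API

Orientations are given as a rotation vector (axis times angle).
In Python, from cell import arm gives the robot as it stands.
- The arm moves only by the tool send_rows, never from a script. Its argument "increments" is a list of rows, each a list of 3 entries, a list of its own where there are three numbers: the finger opening in cm, from 0 to 9.18, then the shift along the tool's x, y, z in cm, then the turn, a rotation vector about the tool's x, y, z in rad. A call has 1 to 5 rows; each row shifts and turns the commanded pose from where the row before left it, along the tool's axes as they then stand; what a row does not reach is not made up. A row lasts 1/10 s, in which the tool goes at most 50 mm and 8.59 degrees, less where a joint would pass 70% of its speed; a pose out of reach is approached as far as the arm can. A call is refused whole if a number of a shift passes 5 or a number of a turn 0.15, either way. A call with a gripper value outside its range is refused whole. The fingers move at their own pace and stop on an object; "force" is the grip in N (left out, the last holds). Time passes only in rows, so rows that do not move let the fingers close. It gives the time, the measured TCP pose, the force, the opening and the grip force at its end, in the units of the state.
- arm.observe(): the state, without advancing time (a new reading comes with each control period).
- arm.get_image(name): name is "scene" or "top" or "wrist"; returns the picture (420x560x3 uint8, red, green, blue); there is no depth.
- arm.camera_params(name): a dict with "camera_matrix" (3x3 intrinsics, pixels), "k1" (the pictures are not rectified: a ray, as slopes to the right and down, at radius r is drawn at 1 + k1 r^2 times it, then the intrinsics apply), "R" (3x3) and "t" (3): a world point X has camera coordinates R X + t. Camera axes: x right, y down, z forward; pixel columns grow to the right and rows downward; lengths in m; the calibration is good to about 2 mm. A picture is of the moment at which its call begins: read the wrist's pose just before it. camera_params takes no time and is no camera call; for the wrist camera it gives the pose at the moment of the call.
- arm.sign_off(): hands the job in; it is judged then, once.
The state is a dict: "clock": time; "joints": joint angles; "dq": joint speeds; "joint_efforts": joint torques, N m; "position": TCP position; "ee_rot": TCP orientation; "force": force on the tool from outside, world axes, zero at the start; "ft_torque": the same for the moment, N m; "width": opening from 0.0 (shut) to 1.0 (fully open); "gripper_force": force on a finger pad.
Only numpy, scipy, OpenCV 4.12 (cv2) and the standard library are available. Lean on these libraries where they do the work, as an engineer would, in place of code of your own. Each camera call takes 0.05 s, during which the arm holds its last target. There are 200 camera calls.

## Working session

There is one attempt and no reset: what is moved stays moved. The work goes in short steps, Python scripts to look and compute and a tool call to move; the robot and the scene stay as the last step left them, time stands still between calls to the robot, and variables do not carry over. Pictures are saved under pics/ and viewed, at most 10 in all, crops included, and the job is handed in when it is done.

Besides the shell and the picture viewer there is one more tool, called after "Request:" by a JSON object that holds its "op" and its "data". send_rows: Moves the arm, as the interface text tells. Its arguments: {"type":"object","properties":{"increments":{"type":"array"},"force":{"type":"number"}},"required":["increments"]}

```bash
mkdir -p pics
cat > h.py <<'E'
import numpy as np, cv2
from cell import arm
from scipy.spatial.transform import Rotation as Rn
def save(n,f):
    im=arm.get_image(n); cv2.imwrite(f,im[:,:,::-1]); return im
def ray(p,u,v):
    K=np.array(p["camera_matrix"]);k1=p["k1"]
    d=np.array([(u-K[0,2])/K[0,0],(v-K[1,2])/K[1,1]]);s=d.copy()
    for _ in range(30): s=d/(1+k1*(s@s))
    R=np.array(p["R"]);t=np.array(p["t"])
    return -R.T@t, R.T@np.array([s[0],s[1],1])
def atz(p,u,v,z):
    o,d=ray(p,u,v); return o+d*(z-o[2])/d[2]
def proj(p,X):
    K=np.array(p["camera_matrix"]);c=np.array(p["R"])@X+np.array(p["t"]);s=c[:2]/c[2];s=s*(1+p["k1"]*(s@s))
    return s*[K[0,0],K[1,1]]+K[:2,2]
E
python3 - <<'E'
from h import *
a=save("top","pics/top.png");b=save("scene","pics/scene.png")
o=arm.observe();print(o)
for n in("top","scene","wrist"):print(n,arm.camera_params(n))
E
```

```text
{'clock': 0.1, 'joints': array([-1.3795657 ,  0.43512772,  0.0250001 ,  1.57403207, -0.01158646,
        1.13402861, -0.0751056 ]), 'dq': array([-0.00072594, -0.00314444, -0.00048397, -0.00133863, -0.00138275,
       -0.00117776, -0.00086898]), 'joint_efforts': array([ 3.31168492e-03, -6.69138265e+01,  9.87784155e-01, -3.15141284e+01,
       -6.05387287e-02,  3.75096663e-02,  4.25734277e-05]), 'position': array([0.18094507, 0.5977296 , 0.22602963]), 'ee_rot': array([-4.60026266e-01, -3.10766909e+00,  2.27733566e-03]), 'force': array([0.05584188, 0.27724915, 0.2228509 ]), 'ft_torque': array([ 0.03787871, -0.03270006,  0.06571462]), 'gripper_force': 0.0, 'width': 0.9979826781679789}
top {'camera_matrix': array([[464.74641439,   0.        , 280.78109624],
       [  0.        , 464.74641439, 208.94161061],
       [  0.        ,   0.        ,   1.        ]]), 'k1': -0.1464172530891507, 'R': array([[-0.11191686, -0.99370099, -0.00574133],
       [-0.97318151,  0.11077069, -0.2016125 ],
       [ 0.20097851, -0.01697648, -0.97944854]]), 't': array([0.11065217, 0.54528371, 1.20326591])}
scene {'camera_matrix': array([[405.74110239,   0.        , 274.94043506],
       [  0.        , 405.74110239, 206.10919006],
       [  0.        ,   0.        ,   1.        ]]), 'k1': -0.09773694332447397, 'R': array([[ 0.44234934,  0.89667617, -0.01728909],
       [ 0.65010746, -0.33387245, -0.68256097],
       [-0.6178085 ,  0.29069063, -0.73062413]]), 't': array([-0.3108549 , -0.26953062,  1.52401233])}
wrist {'camera_matrix': array([[364.9897896 ,   0.        , 278.52057078],
       [  0.        , 364.9897896 , 208.71729354],
       [  0.        ,   0.        ,   1.        ]]), 'k1': 0.024139137575304545, 'R': array([[ 0.28948925,  0.95717993, -0.00160015],
       [ 0.9152606 , -0.27632109,  0.29316325],
       [ 0.28016782, -0.08633217, -0.95606106]]), 't': array([-0.62365546, -0.0361127 ,  0.39073931])}
```

View pics/top.png

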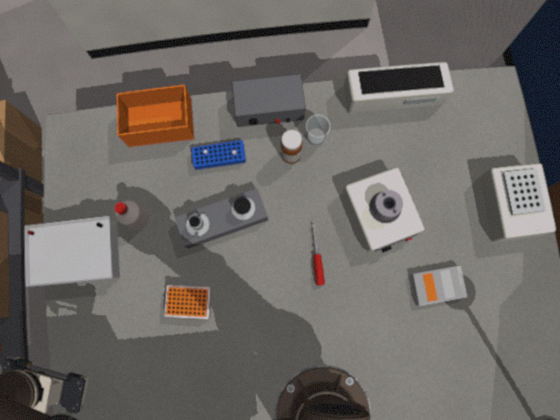

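View pics/scene.png

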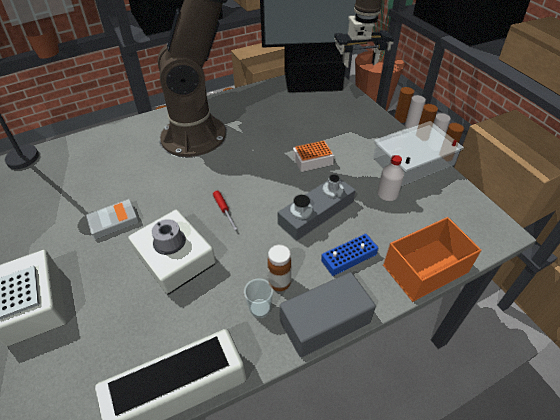

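The top view shows the rack at about (222,215), with attachments at (197,222) and (242,207). The spindle is at (387,206). I'll enlarge both.

Run:
```python
from h import *
t=cv2.imread("pics/top.png");s=cv2.imread("pics/scene.png")
def c(im,x,y,w=50,h=37.5): 
    h=int(h);return cv2.resize(im[y-h:y+h,x-w:x+w],(400,300),interpolation=cv2.INTER_CUBIC)
cv2.imwrite("pics/c1.png",np.vstack([np.hstack([c(t,220,212),c(t,387,206)]),np.hstack([c(s,317,203),c(s,170,238)])]))
p=arm.camera_params("top")
print(atz(p,195,215,.109),atz(p,197,225,.055),atz(p,242,205,.1),atz(p,387,206,.13))
```

```text
[0.55261441 0.27306258 0.109     ] [0.53598509 0.27900882 0.055     ] [0.5671888  0.14917983 0.1       ] [ 0.51588799 -0.2218128   0.13      ]
```

View pics/c1.png

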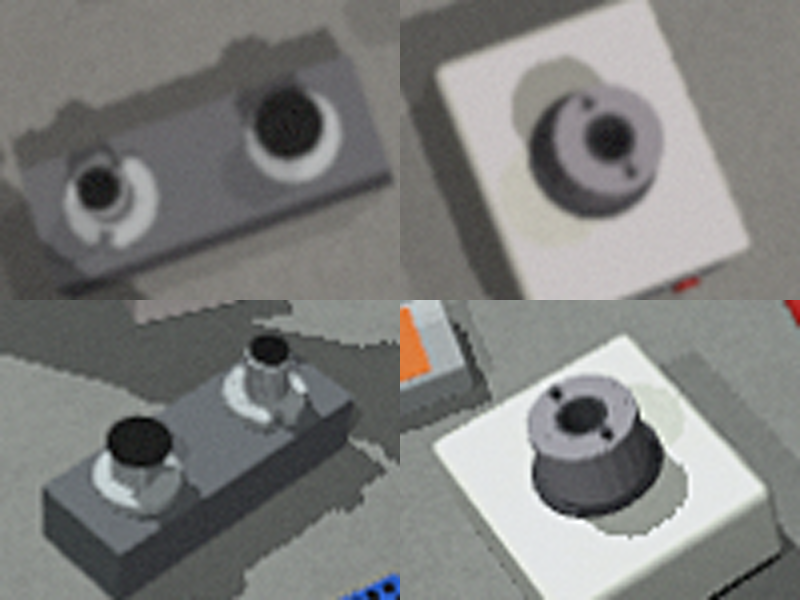

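Run:
```python
from h import *
T=arm.camera_params("top");S=arm.camera_params("scene")
ct=lambda u,v,o:(o[0]+u/4,o[1]+v*74/300)
A=(170,175);B=(337,169);C=(267,166);D=(120,201)
def tri(a,b):
    o1,d1=ray(T,*a);o2,d2=ray(S,*b)
    k=np.linalg.lstsq(np.c_[d1,-d2],o2-o1,rcond=None)[0]
    return (o1+d1*k[0]+o2+d2*k[1])/2
print("cup",tri(ct(98,187,A),ct(269,49,C)),atz(T,*ct(98,187,A),.109),atz(S,*ct(269,49,C),.109))
print("slot",atz(T,*ct(106,236,A),.062),"flange",atz(T,*ct(110.5,200,A),.065))
d=[]
for z in (.137,.13):
  for P,l in((T,[ct(188,103,B),ct(230,172,B),ct(211,139,B)]),(S,[ct(155,93,D),ct(206,135,D),ct(182,115,D)])):
    q=[atz(P,*x,z) for x in l];v=q[1]-q[0]
    print(z,q,np.linalg.norm(v),np.arctan2(v[1],v[0]),(q[0]+q[1])/2)
print("drive corners top",[atz(T,*ct(u,v,B),.08)for u,v in((37,72),(348,242),(245,0))])
o=arm.observe();R=Rn.from_rotvec(o['ee_rot']).as_matrix();print(R)
w=arm.camera_params("wrist");c=-w['R'].T@w['t'];print("cam in tool",R.T@(c-o['position']), R.T@w['R'].T)
```

```text
cup [0.5382481  0.27759408 0.10308417] [0.53660824 0.27559318 0.109     ] [0.54360458 0.27483997 0.109     ]
slot [0.51250155 0.28091263 0.062     ] flange [0.53570644 0.27548769 0.065     ]
0.137 [array([ 0.54549777, -0.21713887,  0.137     ]), array([ 0.49843747, -0.23708856,  0.137     ]), array([ 0.5207929 , -0.22825923,  0.137     ])] 0.0511142043709655 -2.7406392909467243 [ 0.52196762 -0.22711372  0.137     ]
0.137 [array([ 0.50790392, -0.23661053,  0.137     ]), array([ 0.55670132, -0.21649728,  0.137     ]), array([ 0.53385544, -0.22577178,  0.137     ])] 0.05278001102807019 0.39096090535680833 [ 0.53230262 -0.2265539   0.137     ]
0.13 [array([ 0.546982  , -0.21888336,  0.13      ]), array([ 0.49963577, -0.23895426,  0.13      ]), array([ 0.52212702, -0.23007128,  0.13      ])] 0.05142476494913462 -2.740639290946724 [ 0.52330888 -0.22891881  0.13      ]
0.13 [array([ 0.5012664 , -0.23645349,  0.13      ]), array([ 0.55049776, -0.21616138,  0.13      ]), array([ 0.52744871, -0.22551836,  0.13      ])] 0.05324938440962304 0.3909609053568085 [ 0.52588208 -0.22630744  0.13      ]
drive corners top [array([ 0.58992451, -0.13272522,  0.08      ]), array([ 0.45267398, -0.32447892,  0.08      ]), array([ 0.62366461, -0.28202388,  0.08      ])]
[[-9.57114378e-01  2.89710190e-01 -2.70221127e-04]
 [ 2.89710275e-01  9.57113329e-01 -1.42562157e-03]
 [-1.54384855e-04 -1.44276874e-03 -9.99998947e-01]]
cam in tool [ 0.08016094 -0.00049307 -0.15714181] [[ 2.30783968e-04 -9.56107398e-01 -2.93016364e-01]
 [ 9.99999961e-01  2.66760273e-04 -8.28196469e-05]
 [ 1.57349602e-04 -2.93016333e-01  9.56107423e-01]]
```

```bash
cat >> h.py <<'E'
def plan(pos,ty,n,opening):
    """rows to TCP pos, tool y at world angle ty, pointing straight down"""
    o=arm.observe();p=o['position'].copy();R=Rn.from_rotvec(o['ee_rot'])
    Rt=Rn.from_matrix(np.array([[-np.sin(ty),np.cos(ty),0],[np.cos(ty),np.sin(ty),0],[0,0,-1]]).T) if 0 else Rn.from_matrix(np.c_[[-np.sin(ty),np.cos(ty),0],[np.cos(ty),np.sin(ty),0],[0,0,-1.]])
    p0=p.copy();w=(R.inv()*Rt).as_rotvec()
    print("ty now",np.arctan2(*R.as_matrix()[[1,0],1]),"pos",p,"turn",w)
    out=[]
    for i in range(n):
        g=p0+(np.array(pos)-p0)*(i+1)/n
        s=np.round(R.inv().apply(g-p)*100,2);t=np.round(w/n,3)
        out.append([opening,s.tolist(),t.tolist()]);p=p+R.apply(s/100);R=R*Rn.from_rotvec(t)
    for i in range(0,n,5):print(out[i:i+5])
E
python3 - <<'E'
from h import *
plan([.538,.276,.21],.25,11,9.18)
T=arm.camera_params("top");print(atz(T,121,209,.15))
E
```

```text
ty now 1.276871983272692 pos [0.18094507 0.5977296  0.22602963] turn [-1.23443764e-03  8.81343939e-04  1.02687191e+00]
[[9.18, [-3.95, -1.86, 0.15], [-0.0, 0.0, 0.093]], [9.18, [-4.11, -1.48, 0.15], [-0.0, 0.0, 0.093]], [9.18, [-4.23, -1.1, 0.15], [-0.0, 0.0, 0.093]], [9.18, [-4.32, -0.69, 0.15], [-0.0, 0.0, 0.093]], [9.18, [-4.36, -0.3, 0.15], [-0.0, 0.0, 0.093]]]
[[9.18, [-4.36, 0.11, 0.14], [-0.0, 0.0, 0.093]], [9.18, [-4.34, 0.52, 0.15], [-0.0, 0.0, 0.093]], [9.18, [-4.27, 0.92, 0.15], [-0.0, 0.0, 0.093]], [9.18, [-4.17, 1.31, 0.15], [-0.0, 0.0, 0.093]], [9.18, [-4.03, 1.69, 0.15], [-0.0, 0.0, 0.093]]]
[[9.18, [-3.85, 2.06, 0.15], [-0.0, 0.0, 0.093]]]
[0.58094235 0.45562246 0.15      ]
```

Request:
{"op": "send_rows", "data": {"increments": [[9.18, [-3.95, -1.86, 0.15], [0, 0, 0.093]], [9.18, [-4.1, -1.5, 0.15], [0, 0, 0.093]], [9.18, [-4.2, -1.1, 0.15], [0, 0, 0.093]], [9.18, [-4.3, -0.7, 0.15], [0, 0, 0.093]], [9.18, [-4.4, -0.3, 0.15], [0, 0, 0.093]]]}}

```text
clock: 0.6
position: [0.3439, 0.4502, 0.2189]
ee_rot: [-1.169, -2.916, 0.001]
force: [0.4, 1.4, 0.2]
width: 1.0
gripper_force: 0.0
```

Request:
{"op": "send_rows", "data": {"increments": [[9.18, [-4.4, 0.1, 0.15], [0, 0, 0.093]], [9.18, [-4.3, 0.5, 0.15], [0, 0, 0.093]], [9.18, [-4.3, 0.9, 0.15], [0, 0, 0.093]], [9.18, [-4.2, 1.3, 0.15], [0, 0, 0.093]], [9.18, [-4.0, 1.7, 0.15], [0, 0, 0.093]]]}}

```text
clock: 1.1
position: [0.5061, 0.3035, 0.2115]
ee_rot: [-1.809, -2.568, 0.0]
force: [-0.2, 0.9, 0.4]
width: 1.0
gripper_force: 0.0
```

Request:
{"op": "send_rows", "data": {"increments": [[9.18, [-3.8, 2.1, 0.15], [0, 0, 0.093]], [9.18, [0, 0, 0], [0, 0, 0]], [9.18, [0, 0, 0], [0, 0, 0]]]}}

```text
clock: 1.4
position: [0.5382, 0.2753, 0.2097]
ee_rot: [-1.925, -2.483, 0.002]
force: [-1.0, 0.8, 0.1]
width: 1.007
gripper_force: 0.0
```

Run:
```python
from h import *
o=arm.observe();np.savez("w1.npz",**{k:arm.camera_params("wrist")[k] for k in("camera_matrix","k1","R","t")})
im=save("wrist","pics/w1.png");print(o['clock'],o['force'])
cv2.imwrite("pics/w1b.png",cv2.resize(cv2.imread("pics/w1.png")[60:360,80:480],(800,600),interpolation=cv2.INTER_CUBIC))
plan([.538,.276,.21],.25,1,9.18)
```

```text
1.4 [-1.02554912  0.79436422  0.12406111]
ty now 0.25460846691549727 pos [0.53723401 0.276766   0.20975991] turn [-0.00110003 -0.00024859  0.00460833]
[[9.18, [-0.09, 0.05, -0.02], [-0.001, -0.0, 0.005]]]
```

View pics/w1b.png

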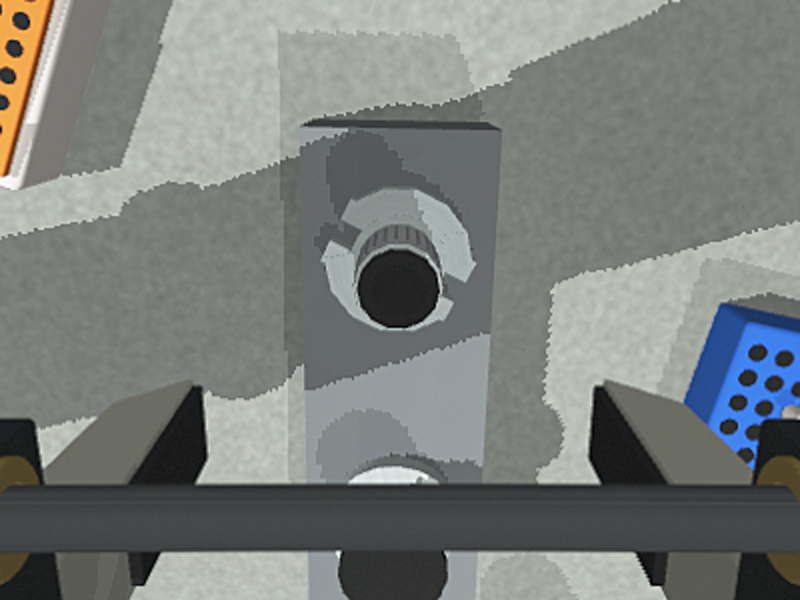

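Run:
```python
from h import *
W=dict(np.load("w1.npz"));f=lambda u,v,z:atz(W,80+u/2,60+v/2,z)
print("cup",f(399,288,.109))
# flange rim fit
print("rim top/bot/left/right",[f(*q,.065) for q in((408,188),(395,330),(325,265),(475,250))])
a=f(341,236,.06);b=f(459,289,.06);v=b-a;print(a,b,(a+b)/2,np.linalg.norm(v),np.arctan2(v[1],v[0]))
im=cv2.imread("pics/w1.png")[145:235,220:340]
cv2.imwrite("pics/w1c.png",cv2.resize(im,(800,600),interpolation=cv2.INTER_CUBIC))
```

```text
cup [0.5369837  0.27898099 0.109     ]
rim top/bot/left/right [array([0.53312522, 0.30913929, 0.065     ]), array([0.54339975, 0.24750965, 0.065     ]), array([0.50717164, 0.26854323, 0.065     ]), array([0.56729165, 0.29081198, 0.065     ])]
[0.51080017 0.28138259 0.06      ] [0.56623656 0.27122681 0.06      ] [0.53851837 0.2763047  0.06      ] 0.056358969214563924 -0.1811877482741478
```

View pics/w1c.png

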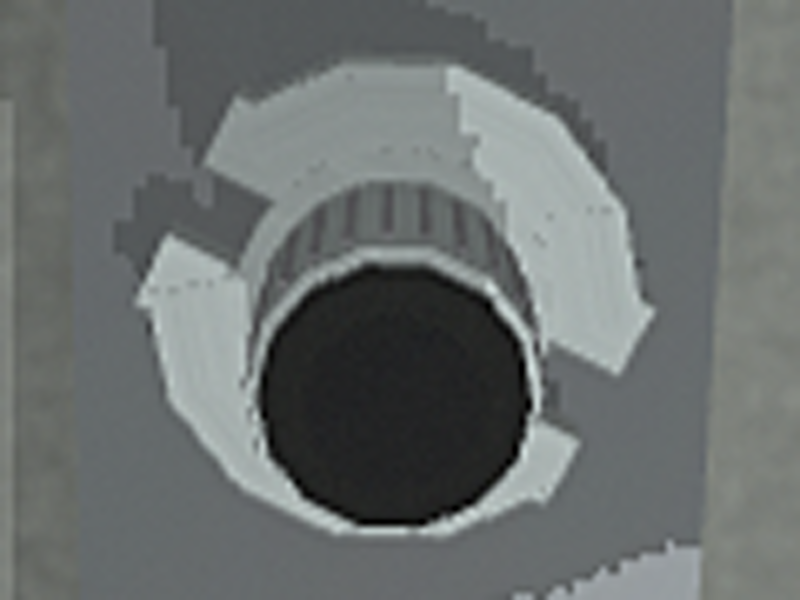

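Run:
```python
from h import *
W=dict(np.load("w1.npz"));f=lambda u,v,z=.065:atz(W,219.5+(u+.5)/6.667,144.5+(v+.5)/6.667,z)
a,A,b,B=f(205,163),f(168,235),f(618,375),f(580,440)
print(np.linalg.norm(a-A),np.linalg.norm(b-B))
v=(b+B-a-A)/2;print((a+A+b+B)/4,np.linalg.norm(v),np.arctan2(v[1],v[0]))
for s,t in((a,b),(A,B)):
  d=t-s;print(np.arctan2(d[1],d[0]))
d=f(270,200)-a;print(np.arctan2(-d[1],-d[0])-np.pi, np.arctan2(*(f(240,272)-A)[[1,0]]))
print("cup",f(395,395,.109))
```

```text
0.010445553907726461 0.009953407296988867
[0.53673702 0.27817247 0.065     ] 0.0593916136460162 -0.2276698644982808
-0.23181476509667495
-0.22352278374530105
-0.2759656483231976 -0.2368647081796027
cup [0.53646647 0.27898859 0.109     ]
```

Run:
```python
from h import *
plan([.5367,.278,.070],.2546,4,9.18)
```

```text
ty now 0.25460846691549727 pos [0.53723401 0.276766   0.20975991] turn [-1.09945898e-03 -2.51116726e-04  8.32886589e-06]
[[9.18, [0.03, -0.0, 3.49], [-0.0, -0.0, 0.0]], [9.18, [0.03, -0.0, 3.5], [-0.0, -0.0, 0.0]], [9.18, [0.04, -0.0, 3.49], [-0.0, -0.0, 0.0]], [9.18, [0.03, -0.01, 3.5], [-0.0, -0.0, 0.0]]]
```

Request:
{"op": "send_rows", "data": {"increments": [[9.18, [0.1, 0, 4], [0, 0, 0]], [9.18, [0.03, 0, 4], [0, 0, 0]], [9.18, [0, 0, 3], [0, 0, 0]], [9.18, [0, 0, 2], [0, 0, 0]], [9.18, [0, 0, 1], [0, 0, 0]]]}}

```text
clock: 1.95
position: [0.535, 0.279, 0.0681]
ee_rot: [-1.917, -2.486, 0.004]
force: [-0.7, 1.4, 0.2]
width: 1.002
gripper_force: 0.0
```

Request:
{"op": "send_rows", "data": {"increments": [[9.18, [0, 0, 0], [0, 0, 0]], [2.5, [0, 0, 0], [0, 0, 0]], [2.5, [0, 0, 0], [0, 0, 0]], [2.5, [0, 0, 0], [0, 0, 0]], [2.5, [0, 0, 0], [0, 0, 0]]], "force": 20}}

```text
clock: 2.45
position: [0.5379, 0.278, 0.071]
ee_rot: [1.922, 2.485, 0.002]
force: [0.4, -0.6, -0.3]
width: 0.704
gripper_force: 0.0
```

Request:
{"op": "send_rows", "data": {"increments": [[2.5, [0, 0, 0], [0, 0, 0]], [2.5, [0, 0, 0], [0, 0, 0]], [2.5, [0, 0, 0], [0, 0, 0]]]}}

```text
clock: 2.75
position: [0.5375, 0.2777, 0.0703]
ee_rot: [1.922, 2.485, 0.0]
force: [-0.2, -0.2, 0.5]
width: 0.438
gripper_force: 0.0
```

Request:
{"op": "send_rows", "data": {"increments": [[2.5, [0, 0, 0], [0, 0, 0]], [2.5, [0, 0, 0], [0, 0, 0]], [2.5, [0, 0, 0], [0, 0, 0]]]}}

```text
clock: 3.05
position: [0.5375, 0.2777, 0.0702]
ee_rot: [1.922, 2.485, 0.0]
force: [-0.1, 0.6, 0.9]
width: 0.363
gripper_force: 20.0
```

Request:
{"op": "send_rows", "data": {"increments": [[2.5, [0, 0, -0.5], [0, 0, 0]], [2.5, [0, 0, -0.5], [0, 0, 0]], [2.5, [0, 0, -0.5], [0, 0, 0]], [2.5, [0, 0, -0.5], [0, 0, 0]], [2.5, [0, 0, 0], [0, 0, 0]]]}}

```text
clock: 3.55
position: [0.538, 0.278, 0.0912]
ee_rot: [1.922, 2.484, 0.002]
force: [-0.7, 0.3, -3.6]
width: 0.367
gripper_force: 20.0
```

Run:
```python
from h import *
plan([.538,.278,.25],.2546,4,2.5)
o=arm.observe()
class F:
    def observe(s): 
        q=dict(o);q['position']=np.array([.538,.278,.25]);return q
import h
h.arm=F();plan([.586,-.279,.25],.878,14,2.5)
```

```text
ty now 0.2539571294731396 pos [0.53799723 0.27795735 0.09120839] turn [ 0.00143635 -0.00049376 -0.00064252]
[[2.5, [0.0, 0.01, -3.97], [0.0, -0.0, -0.0]], [2.5, [0.01, 0.0, -3.97], [0.0, -0.0, -0.0]], [2.5, [-0.0, 0.01, -3.97], [0.0, -0.0, -0.0]], [2.5, [0.0, 0.0, -3.97], [0.0, -0.0, -0.0]]]
ty now 0.2539571294731396 pos [0.538 0.278 0.25 ] turn [ 1.54348503e-03 -2.99601036e-05 -6.24042394e-01]
[[2.5, [-3.94, -0.67, -0.0], [0.0, -0.0, -0.045]], [2.5, [-3.9, -0.84, -0.01], [0.0, -0.0, -0.045]], [2.5, [-3.86, -1.02, 0.0], [0.0, -0.0, -0.045]], [2.5, [-3.81, -1.19, -0.0], [0.0, -0.0, -0.045]], [2.5, [-3.76, -1.36, -0.0], [0.0, -0.0, -0.045]]]
[[2.5, [-3.69, -1.53, -0.01], [0.0, -0.0, -0.045]], [2.5, [-3.61, -1.7, -0.0], [0.0, -0.0, -0.045]], [2.5, [-3.54, -1.85, -0.0], [0.0, -0.0, -0.045]], [2.5, [-3.45, -2.01, -0.01], [0.0, -0.0, -0.045]], [2.5, [-3.35, -2.17, 0.0], [0.0, -0.0, -0.045]]]
[[2.5, [-3.26, -2.31, -0.0], [0.0, -0.0, -0.045]], [2.5, [-3.15, -2.46, -0.0], [0.0, -0.0, -0.045]], [2.5, [-3.03, -2.6, -0.01], [0.0, -0.0, -0.045]], [2.5, [-2.91, -2.73, -0.0], [0.0, -0.0, -0.045]]]
```

Request:
{"op": "send_rows", "data": {"increments": [[2.5, [0, 0, -2], [0, 0, 0]], [2.5, [0, 0, -4], [0, 0, 0]], [2.5, [0, 0, -4], [0, 0, 0]], [2.5, [0, 0, -3.9], [0, 0, 0]], [2.5, [0, 0, -2], [0, 0, 0]]]}}

```text
clock: 4.05
position: [0.5386, 0.278, 0.2529]
ee_rot: [1.922, 2.483, 0.007]
force: [0.4, -0.3, -2.8]
width: 0.368
gripper_force: 20.0
```

Request:
{"op": "send_rows", "data": {"increments": [[2.5, [-1.97, -0.33, 0], [0, 0, 0]], [2.5, [-1.97, -0.34, 0], [0, 0, -0.045]], [2.5, [-3.9, -0.84, 0], [0, 0, -0.045]], [2.5, [-3.86, -1.02, 0], [0, 0, -0.045]], [2.5, [-3.81, -1.19, 0], [0, 0, -0.045]]]}}

```text
clock: 4.55
position: [0.5504, 0.1161, 0.2482]
ee_rot: [-1.689, -2.648, 0.002]
force: [1.2, -0.2, -2.9]
width: 0.364
gripper_force: 20.0
```

Request:
{"op": "send_rows", "data": {"increments": [[2.5, [-3.76, -1.36, 0], [0, 0, -0.045]], [2.5, [-3.69, -1.53, 0], [0, 0, -0.045]], [2.5, [-3.61, -1.7, 0], [0, 0, -0.045]], [2.5, [-3.54, -1.85, 0], [0, 0, -0.045]], [2.5, [-3.45, -2.01, 0], [0, 0, -0.045]]]}}

```text
clock: 5.05
position: [0.5673, -0.0828, 0.2483]
ee_rot: [-1.381, -2.82, 0.001]
force: [-0.0, 0.1, -2.4]
width: 0.368
gripper_force: 20.0
```

Request:
{"op": "send_rows", "data": {"increments": [[2.5, [-3.35, -2.17, 0], [0, 0, -0.045]], [2.5, [-3.26, -2.31, 0], [0, 0, -0.045]], [2.5, [-3.15, -2.46, 0], [0, 0, -0.045]], [2.5, [-3.03, -2.6, 0], [0, 0, -0.045]], [2.5, [-1.5, -1.4, 0], [0, 0, -0.045]]]}}

```text
clock: 5.55
position: [0.5817, -0.2652, 0.2481]
ee_rot: [-1.062, -2.955, 0.004]
force: [-0.5, -0.1, -1.6]
width: 0.369
gripper_force: 20.0
```

Request:
{"op": "send_rows", "data": {"increments": [[2.5, [-1.4, -1.35, 0], [0, 0, 0]], [2.5, [0, 0, 0], [0, 0, 0]], [2.5, [0, 0, 0], [0, 0, 0]], [2.5, [0, 0, 0], [0, 0, 0]]]}}

```text
clock: 5.95
position: [0.5858, -0.2783, 0.2485]
ee_rot: [-1.056, -2.957, -0.001]
force: [-0.6, -0.1, -1.9]
width: 0.364
gripper_force: 20.0
```

Run:
```python
from h import *
o=arm.observe();np.savez("w2.npz",**{k:arm.camera_params("wrist")[k] for k in("camera_matrix","k1","R","t")})
save("wrist","pics/w2.png");print(o['clock'],o['force'],o['width'],o['joints'])
cv2.imwrite("pics/w2b.png",cv2.resize(cv2.imread("pics/w2.png")[0:300,80:480],(800,600),interpolation=cv2.INTER_CUBIC))
plan([.586,-.279,.25],.878,1,2.5)
```

```text
5.95 [-0.61472677 -0.09608849 -1.89142429] 0.36392594127265854 [ 0.09379078  0.47370418  0.41149248  1.50235621 -0.19706928  1.20789074
  1.41991169]
ty now 0.8851450384963732 pos [ 0.58599982 -0.278105    0.24881328] turn [ 0.00041812 -0.00100782  0.00714525]
[[2.5, [-0.06, -0.07, -0.12], [0.0, -0.001, 0.007]]]
```

View pics/w2b.png

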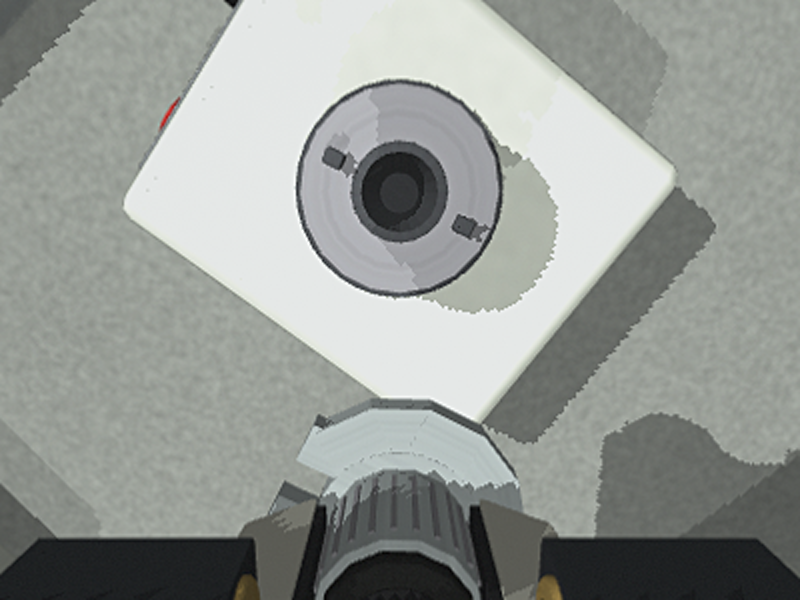

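The spindle face is centred at about (399,188) in the crop, with the dogs at (335,159) and (466,226). The head's left slot is near (300,465). I'll enlarge.

Run:
```python
from h import *
i=cv2.imread("pics/w2.png")
a=cv2.resize(i[35:155,220:340],(600,600),interpolation=cv2.INTER_CUBIC)
b=cv2.resize(i[190:270,200:226],(195,600),interpolation=cv2.INTER_CUBIC)
cv2.imwrite("pics/w2c.png",np.hstack([a,b]))
W=dict(np.load("w2.npz"));f=lambda u,v,z:atz(W,79.5+(u+.5)/2,-.5+(v+.5)/2,z)
a,b=f(335,159,.137),f(466,226,.137);v=b-a;print((a+b)/2,np.linalg.norm(v),np.arctan2(v[1],v[0])%np.pi)
print([f(*q,.13)for q in((399,80),(399,296),(297,188),(501,188))])
```

```text
[ 0.52407165 -0.2270101   0.137     ] 0.051175075834930785 0.43222152722693585
[array([ 0.49488609, -0.20420957,  0.13      ]), array([ 0.55207097, -0.25095739,  0.13      ]), array([ 0.49902089, -0.25494472,  0.13      ]), array([ 0.54546789, -0.19820186,  0.13      ])]
```

View pics/w2c.png

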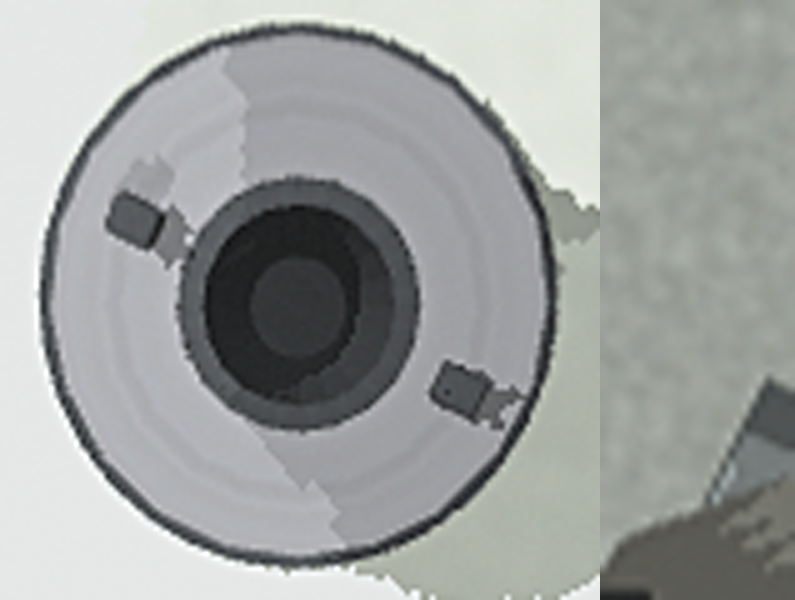

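Run:
```python
from h import *
W=dict(np.load("w2.npz"));f=lambda u,v,z:atz(W,219.5+(u+.5)/5,34.5+(v+.5)/5,z)
for l,r in (((131,217),(461,391)),((133,220),(461,391)),((129,215),(463,393))):
  a,b=f(*l,.137),f(*r,.137);v=b-a;print((a+b)/2,np.linalg.norm(v),np.arctan2(v[1],v[0])%np.pi)
print("mouth",f(299,304,.13),"floor",f(299,307,.0855), "outer",f(297.5,295,.13))
print("edge",[np.arctan2(*(f(*q,.137)-f(*p,.137))[[1,0]]) for p,q in(((120,190),(165,212)),((106,228),(150,249)),((443,362),(490,376)),((430,400),(478,418)))])
o=arm.observe();R=Rn.from_rotvec(o['ee_rot']);ty=.8838;P=np.array([.5859,-.2782,.2486])
for d in(-.04,0,.04):
  t=ty-.4826+d;u=np.array([np.cos(t),np.sin(t),0]);n=np.array([-u[1],u[0],0])
  for s in(1,-1):
    for k in(1,-1):
      q=proj(W,P+[0,0,-.005]+s*.0311*u+k*.005*n);print(round(d,2),s,k,((q-[80,0])*2).round(),end=' ')
  print()
```

```text
[ 0.52324658 -0.22740512  0.137     ] 0.05182379031190945 0.42017122763034975
[ 0.52348133 -0.22742534  0.137     ] 0.051412131669645554 0.42461435212701437
[ 0.52326004 -0.2274014   0.137     ] 0.05256573828054619 0.41587915499809125
mouth [ 0.52315752 -0.22718118  0.13      ] floor [ 0.52345112 -0.22727218  0.0855    ] outer [ 0.52206789 -0.22656928  0.13      ]
edge [np.float64(0.4528263553411966), np.float64(0.45925129076036975), np.float64(0.6069539955115774), np.float64(0.5387944535493959)]
-0.04 1 1 [519. 577.] -0.04 1 -1 [498. 608.] -0.04 -1 1 [298. 459.] -0.04 -1 -1 [278. 493.] 
0 1 1 [521. 573.] 0 1 -1 [501. 604.] 0 -1 1 [294. 463.] 0 -1 -1 [277. 498.] 
0.04 1 1 [523. 568.] 0.04 1 -1 [504. 601.] 0.04 -1 1 [292. 467.] 0.04 -1 -1 [275. 502.]
```

Run:
```python
from h import *
plan([.5234,-.2273,.25],.905,4,2.5)
```

```text
ty now 0.8851450384963732 pos [ 0.58599982 -0.278105    0.24881328] turn [ 0.00043169 -0.00100209 -0.01985475]
[[2.5, [2.02, -0.01, -0.03], [0.0, -0.0, -0.005]], [2.5, [2.01, 0.0, -0.03], [0.0, -0.0, -0.005]], [2.5, [2.02, 0.02, -0.02], [0.0, -0.0, -0.005]], [2.5, [2.01, 0.02, -0.03], [0.0, -0.0, -0.005]]]
```

Request:
{"op": "send_rows", "data": {"increments": [[2.5, [2, 0, 0], [0, 0, -0.005]], [2.5, [2, 0, 0], [0, 0, -0.005]], [2.5, [2, 0.02, 0], [0, 0, -0.005]], [2.5, [2.05, 0.02, 0], [0, 0, -0.005]], [2.5, [0, 0, 0], [0, 0, 0]]]}}

```text
clock: 6.5
position: [0.5222, -0.2258, 0.2494]
ee_rot: [-1.024, -2.969, -0.003]
force: [-0.1, -0.5, -2.8]
width: 0.368
gripper_force: 20.0
```

Request:
{"op": "send_rows", "data": {"increments": [[2.5, [0, 0, 0], [0, 0, 0]], [2.5, [0, 0, 0], [0, 0, 0]]]}}

```text
clock: 6.7
position: [0.5243, -0.2284, 0.2494]
ee_rot: [1.027, 2.968, -0.0]
force: [-0.4, 0.4, -2.8]
width: 0.367
gripper_force: 20.0
```

Run:
```python
from h import *
plan([.5234,-.2273,.165],.905,1,2.5);print(arm.observe()['force'])
plan([.5234,-.2273,.165],.905,1,2.5)
```

```text
ty now 0.9044490449901758 pos [ 0.52434821 -0.22840228  0.24941771] turn [ 0.00026175  0.00078547 -0.00055106]
[[2.5, [0.15, 0.03, 8.44], [0.0, 0.001, -0.001]]]
[-0.39324933  0.40860631 -2.79119439]
ty now 0.9044490449901758 pos [ 0.52434821 -0.22840228  0.24941771] turn [ 0.00026175  0.00078547 -0.00055106]
[[2.5, [0.15, 0.03, 8.44], [0.0, 0.001, -0.001]]]
```

Request:
{"op": "send_rows", "data": {"increments": [[2.5, [0.1, 0.03, 1.5], [0, 0, 0]], [2.5, [0, 0, 1.5], [0, 0, 0]], [2.5, [0, 0, 1.5], [0, 0, 0]], [2.5, [0, 0, 1.5], [0, 0, 0]], [2.5, [0, 0, 1], [0, 0, 0]]]}}

```text
clock: 7.2
position: [0.5232, -0.2278, 0.178]
ee_rot: [-1.028, -2.968, 0.001]
force: [-0.3, 0.8, -3.3]
width: 0.368
gripper_force: 20.0
```

Request:
{"op": "send_rows", "data": {"increments": [[2.5, [0, 0, 0.5], [0, 0, 0]], [2.5, [0, 0, 0.5], [0, 0, 0]], [2.5, [0, 0, 0], [0, 0, 0]], [2.5, [0, 0, 0], [0, 0, 0]]]}}

```text
clock: 7.6
position: [0.5234, -0.2278, 0.1696]
ee_rot: [1.028, 2.968, 0.0]
force: [-0.1, 0.6, -1.0]
width: 0.364
gripper_force: 20.0
```

Run:
```python
from h import *
plan([.5234,-.2273,.157],.905,1,2.5);print(arm.observe()['force'])
np.savez("w3.npz",**{k:arm.camera_params("wrist")[k] for k in("camera_matrix","k1","R","t")})
save("wrist","pics/w3.png");save("scene","pics/s3.png")
a=cv2.imread("pics/w3.png")[180:300,200:360];b=cv2.imread("pics/s3.png")[190:290,110:243]
cv2.imwrite("pics/w3b.png",np.hstack([cv2.resize(a,(400,300),interpolation=cv2.INTER_CUBIC),cv2.resize(b,(400,300),interpolation=cv2.INTER_CUBIC)]))
```

```text
ty now 0.9038394540180256 pos [ 0.52338007 -0.22775164  0.1696372 ] turn [ 0.00022008  0.00058723 -0.00116061]
[[2.5, [0.03, 0.04, 1.26], [0.0, 0.001, -0.001]]]
[-0.09109179  0.61311994 -0.98565425]
```

View pics/w3b.png

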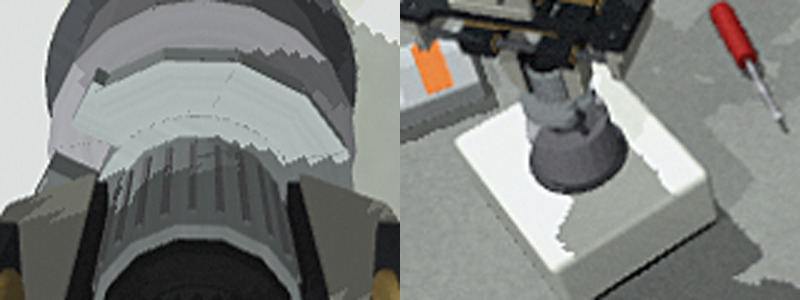

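Request:
{"op": "send_rows", "data": {"increments": [[2.5, [0, 0.03, 0.3], [0, 0, 0]], [2.5, [0, 0, 0.3], [0, 0, 0]], [2.5, [0, 0, 0.3], [0, 0, 0]], [2.5, [0, 0, 0.2], [0, 0, 0]], [2.5, [0, 0, 0], [0, 0, 0]]]}}

```text
clock: 8.2
position: [0.523, -0.2272, 0.1578]
ee_rot: [-1.028, -2.968, -0.0]
force: [-1.0, -1.0, -2.6]
width: 0.367
gripper_force: 20.0
```

Request:
{"op": "send_rows", "data": {"increments": [[2.5, [0, 0, 0.15], [0, 0, 0]], [2.5, [0, 0, 0.15], [0, 0, 0]], [2.5, [0, 0, 0.15], [0, 0, 0]], [2.5, [0, 0, 0.1], [0, 0, 0]], [2.5, [0, 0, 0], [0, 0, 0]]], "force": 10}}

```text
clock: 8.7
position: [0.5232, -0.2273, 0.1526]
ee_rot: [-1.028, -2.968, -0.0]
force: [0.6, 0.4, -2.4]
width: 0.369
gripper_force: 10.0
```

Request:
{"op": "send_rows", "data": {"increments": [[2.5, [0, 0, 0.1], [0, 0, 0]], [2.5, [0, 0, 0.1], [0, 0, 0]], [2.5, [0, 0, 0], [0, 0, 0]]]}}

```text
clock: 9.0
position: [0.5232, -0.2273, 0.1506]
ee_rot: [-1.028, -2.968, -0.0]
force: [0.4, -0.1, -2.1]
width: 0.367
gripper_force: 10.0
```

Request:
{"op": "send_rows", "data": {"increments": [[2.5, [0, 0, 0.1], [0, 0, 0]], [2.5, [0, 0, 0.1], [0, 0, 0]], [2.5, [0, 0, 0], [0, 0, 0]]]}}

```text
clock: 9.3
position: [0.5232, -0.2273, 0.1486]
ee_rot: [-1.028, -2.968, -0.0]
force: [-0.4, -0.3, -2.6]
width: 0.372
gripper_force: 10.0
```

Request:
{"op": "send_rows", "data": {"increments": [[2.5, [0, 0, 0.1], [0, 0, 0]], [2.5, [0, 0, 0.05], [0, 0, 0]], [2.5, [0, 0, 0], [0, 0, 0]]]}}

```text
clock: 9.6
position: [0.5232, -0.2273, 0.1471]
ee_rot: [-1.028, -2.968, -0.0]
force: [0.7, 0.1, -2.2]
width: 0.367
gripper_force: 10.0
```

Request:
{"op": "send_rows", "data": {"increments": [[2.5, [0, 0, 0.05], [0, 0, 0]], [2.5, [0, 0, 0.05], [0, 0, 0]], [2.5, [0, 0, 0], [0, 0, 0]]]}}

```text
clock: 9.9
position: [0.5233, -0.2273, 0.1462]
ee_rot: [-1.028, -2.968, -0.0]
force: [-0.2, 0.7, -3.2]
width: 0.37
gripper_force: 10.0
```

Request:
{"op": "send_rows", "data": {"increments": [[2.5, [0, 0, 0.05], [0, 0, 0]], [2.5, [0, 0, 0], [0, 0, 0]], [2.5, [0, 0, 0], [0, 0, 0]]]}}

```text
clock: 10.2
position: [0.5233, -0.2273, 0.1457]
ee_rot: [-1.028, -2.969, -0.0]
force: [0.7, -0.6, -3.5]
width: 0.37
gripper_force: 10.0
```

Request:
{"op": "send_rows", "data": {"increments": [[2.5, [0, 0, 0.03], [0, 0, 0]], [2.5, [0, 0, 0.03], [0, 0, 0]], [2.5, [0, 0, 0], [0, 0, 0]]]}}

```text
clock: 10.5
position: [0.5233, -0.2273, 0.1452]
ee_rot: [1.028, 2.969, 0.0]
force: [0.3, 0.5, -1.5]
width: 0.369
gripper_force: 10.0
```

Request:
{"op": "send_rows", "data": {"increments": [[2.5, [0, 0, 0.03], [0, 0, 0]], [2.5, [0, 0, 0], [0, 0, 0]], [2.5, [0, 0, 0], [0, 0, 0]]]}}

```text
clock: 10.8
position: [0.5233, -0.2274, 0.1452]
ee_rot: [1.028, 2.968, 0.0]
force: [-2.1, 0.8, 5.4]
width: 0.369
gripper_force: 10.0
```

Contact came at TCP z = 0.1452, which is exactly the height for fully home. I'll release and back off.

Request:
{"op": "send_rows", "data": {"increments": [[9.18, [0, 0, 0], [0, 0, 0]], [9.18, [0, 0, 0], [0, 0, 0]], [9.18, [0, 0, 0], [0, 0, 0]], [9.18, [0, 0, 0], [0, 0, 0]], [9.18, [0, 0, 0], [0, 0, 0]]]}}

```text
clock: 11.3
position: [0.5233, -0.2273, 0.1447]
ee_rot: [-1.028, -2.969, 0.0]
force: [-0.2, -0.4, 0.5]
width: 0.755
gripper_force: 0.0
```

Request:
{"op": "send_rows", "data": {"increments": [[9.18, [0, 0, -0.5], [0, 0, 0]], [9.18, [0, 0, -2], [0, 0, 0]], [9.18, [0, 0, -4], [0, 0, 0]], [9.18, [0, 0, -4], [0, 0, 0]], [9.18, [0, 0, -2], [0, 0, 0]]]}}

```text
clock: 11.8
position: [0.5243, -0.2281, 0.2737]
ee_rot: [1.027, 2.964, 0.0]
force: [0.1, -1.0, -0.1]
width: 1.002
gripper_force: 0.0
```

Request:
{"op": "send_rows", "data": {"increments": [[9.18, [-1, 0, 0], [0, 0, 0]], [9.18, [-3, 0, 0], [0, 0, 0]], [9.18, [-2, 0, 0], [0, 0, 0]], [9.18, [0, 0, 0], [0, 0, 0]], [9.18, [0, 0, 0], [0, 0, 0]]]}}

```text
clock: 12.3
position: [0.57, -0.2645, 0.2686]
ee_rot: [-1.028, -2.966, 0.0]
force: [0.1, -0.0, 0.3]
width: 0.996
gripper_force: 0.0
```

Run:
```python
from h import *
print(arm.observe()['position'],arm.observe()['force'])
save("wrist","pics/w4.png");save("scene","pics/s4.png")
a=cv2.imread("pics/w4.png")[20:260,180:380];b=cv2.imread("pics/s4.png")[185:305,120:220]
cv2.imwrite("pics/w4b.png",np.hstack([cv2.resize(x,(400,480),interpolation=cv2.INTER_CUBIC)for x in(a,b)]))
```

```text
[ 0.56999843 -0.26454951  0.26858538] [ 0.14106992 -0.00906128  0.25838803]
```

View pics/w4b.png

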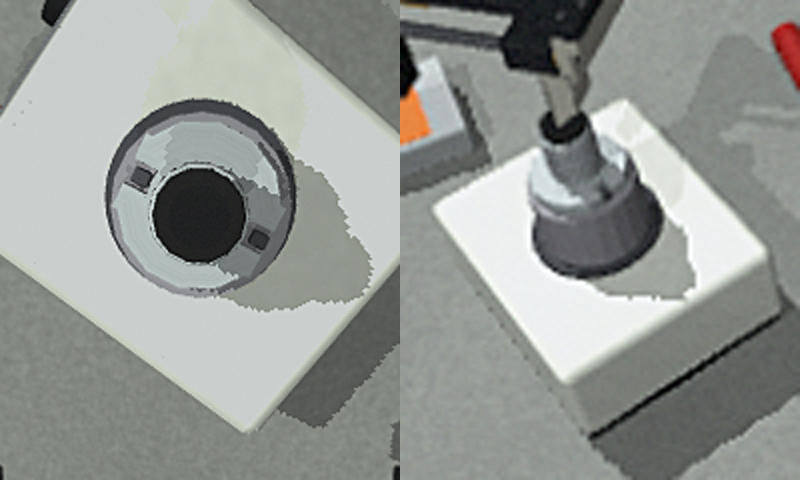

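The head sits flat on the spindle, with the dogs visible inside both slots at (143,178) and (258,238). The gripper is clear.

```bash
python3 -c "
from cell import arm
print(arm.sign_off())"
```

```text
the job is handed in; nothing more can be done
None
```

The slotted mixing head is fully home on the shaker drive with both dogs in its slots, released, and handed in at about 12 s; the highest force reading was about 5 N, and nothing else was touched.

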